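# Jam the swinging button-sample leaf with a wooden wedge

## Robot

A 7-joint arm with a two-finger parallel gripper is mounted at the origin on the work surface. World frame = base frame: x ahead of the robot, y to its left, z up, the work surface at z = 0. Lengths are in m, angles in rad, forces in N, time in s.
With the tool pointing down it reaches from about 0.425 to 0.875 m from the base axis. Payload 4.7 kg.
Tool frame: the origin (TCP) lies midway between the tips of the shut fingers; the grasp point (between the pads) lies 19 mm behind it; z points along the fingers, y is the direction in which the jaws open and shut (so a half turn about z gives the same grasp; the last joint's range is limited). The gripper opens to 87 mm and grips with 3 to 60 N. Pads are 19 mm wide; open, the fingers measure 117 mm over their backs; the gripper's body (75 mm by 190 mm) begins 51 mm behind the grasp point.
Start: joints at [-1.226, 0.321, -0.07, 1.45, 0.023, 1.371, -0.057], TCP at [0.211, 0.615, 0.223] pointing down, gripper open.
Joint ranges: [-2.86, 2.86], [-0.3, 2.09], [-1.38, 1.24], [0.06, 2.45], [-1.56, 4.7], [0.09, 2.05], [-2.69, 2.69]. Speed limits (rad/s): [2.57, 2.57, 3.14, 3.14, 3.14, 3.14, 3.14].

## Interface

Orientations are given as a rotation vector (axis times angle).
In Python, from bench import get_state, eyes, job gives the robot as it stands. The module is installed in compiled form; this text tells all that it offers.
- The arm moves only by the shell command python3 -m jog 'ROWS' [FORCE]. ROWS is JSON, a list that holds one entry, the list of rows, each a list of 5 numbers: the opening, from 0 (shut) to 1 (fully open), then the shift along the tool's x, y, z in units of 40 mm (1.0 is 40 mm), then the turn about the tool's z in units of 5 degrees (1.0 is 5 degrees). In form: [[[jaw, dx, dy, dz, turn], ...]]. A call has 1 to 10 rows; each row shifts and turns the commanded pose from where the row before left it, along the tool's axes as they then stand; what a row does not reach is not made up. A row lasts 1/8 s, in which the tool goes at most 62.5 mm and 10.7 degrees, less where a joint would pass 70% of its speed; a pose out of reach is approached as far as the arm can. A call is refused whole if a number of a shift passes 1 or a number of a turn 1, either way. A call with a gripper value outside its range is refused whole. The fingers move at their own pace and stop on an object; FORCE is the grip in N (left out, the last holds). Time passes only in rows, so rows that do not move let the fingers close. It gives the time, the measured TCP pose, the force and the opening at its end, in the units of the state.
- get_state(): the state, without advancing time (a new reading comes with each control period).
- eyes.get_image(name): name is "scene" or "top" or "wrist"; returns (picture, depth): 384x512x3 uint8, red, green, blue; 384x512 float32, m along the optical axis (not along the pixel's ray), 0 where there is no reading.
- eyes.camera_params(name): a dict with "camera_matrix" (3x3 intrinsics, pixels), "pose" (4x4, takes a point from camera to world coordinates); the wrist camera has in their place "mount" (4x4, takes a point from camera to tool coordinates, whose origin is the TCP and whose axes are the flange's). Camera axes: x right, y down, z forward; pixel columns grow to the right and rows downward; lengths in m; the calibration is good to about 2 mm. A picture is of the moment at which its call begins: read the wrist's pose just before it. camera_params takes no time and is no camera call.
- job.close_job(): hands the job in, once; it reports no verdict.
The state is a dict: "time": time; "joint_positions": joint angles; "qd": joint speeds; "joint_torque": joint torques, N m; "position": TCP position; "tool_rot": TCP orientation; "ft_force": force on the tool from outside, world axes, zero at the start; "torque": the same for the moment, N m; "grip_width": opening from 0.0 (shut) to 1.0 (fully open).
Only numpy, scipy, OpenCV 4.12 (cv2) and the standard library are available. Lean on these libraries where they do the work, as an engineer would, in place of code of your own. Each camera call takes 0.05 s, during which the arm holds its last target. There are 200 camera calls.

## Task

The framed leaf of button samples swings loose on its stand and should stay just where it hangs now. Pick up the wooden wedge by its tall heel block, slide its thin toe along the table under the leaf's free lower corner, pointing towards the hinge post, and, still holding it, push or tap it in until it is firmly jammed between table and leaf. Then let go, with the wedge flat on the table and the leaf not swung from its place.

Things in the scene. Friction and masses are not known exactly. Their poses are not given: they have to be found in the camera images.
- wedge_grip (a point): Centre of the wedge's heel block (28 x 28 mm, 50 mm tall, centre 25 mm up): grip it across y. Plain wood wedge, 128 mm long, 28 wide, 0.09 kg, flat on the table to one side of the leaf; past the heel its top slopes over 100 mm from 28 mm height to 6 mm at the toe. x points level from heel to toe, z up. A straight 128 x 28 x 30 mm bar of the same wood, on the leaf's other side, is not it.
- wedge_toe (a point): Middle of the wedge's thin toe edge, at its underside: 114 mm ahead of the heel block's centre along the wedge's x and 25 mm lower. Same axes as wedge_grip.
- leaf: Upright wood-framed leaf of button samples, 150 mm tall, 14 mm thick, lower edge 16 mm above the table. Origin: on the upright hinge axis at table height; the leaf reaches from it 160 mm towards the robot. x points from free edge to hinge, z up. It swings sideways almost freely (0.02 N m), cannot rise. The post stands on a 10 mm high base plate reaching 40 mm from the axis.
- leaf_edge (a point): Lower corner of the leaf's free edge (nearest the robot), mid-thickness, 16 mm above the table. x points along the leaf to the hinge: pushed in this way, the wedge does not swing the leaf. The flat wedge meets it with its toe about 45 mm past it, heel block centre 69 mm short of it; then a push of 10 to 20 N jams it within a few mm, and it stays jammed when let go.
Not all that is in view belongs to the job. Leave any black or blue look-alike of the part that bears wedge_grip alone.

How it is judged:
By the outcome, as a careful person would: the job done as asked, in the order asked, and still so for the second after the job is handed in, with the robot touching nothing.
It also fails if it takes over 48 s, if anything falls off the work surface, if the arm or the gripper's body presses on something with over 40 N, if the wrist force passes 120 N, or if a joint passes its speed limit or range.

## Working session

There is one attempt and no reset: what is moved stays moved. The work goes in short steps, Python scripts to look and compute and a shell command to move; the robot and the scene stay as the last step left them, time stands still between calls to the robot, and variables do not carry over. Pictures are saved under pics/ and viewed, about 8 in all and at most 12, crops included, and the job is handed in when it is done.

```bash
mkdir -p pics
cat > h.py <<'E'
import numpy as np, cv2
from bench import get_state, eyes, job
from scipy.spatial.transform import Rotation as R
def grab(n):
    s=get_state(); im,d=eyes.get_image(n); p=eyes.camera_params(n)
    if 'pose' in p: T=np.array(p['pose'])
    else:
        W=np.eye(4);W[:3,:3]=R.from_rotvec(s['tool_rot']).as_matrix();W[:3,3]=s['position'];T=W@np.array(p['mount'])
    K=np.array(p['camera_matrix'])
    np.savez('last_%s.npz'%n,im=im,d=d,T=T,K=K); return im,d,T,K
def load(n):
    z=np.load('last_%s.npz'%n); return z['im'],z['d'],z['T'],z['K']
def cloud(d,T,K):
    v,u=np.indices(d.shape); P=np.stack([(u-K[0,2])/K[0,0]*d,(v-K[1,2])/K[1,1]*d,d],-1)
    return P@T[:3,:3].T+T[:3,3]
def save(im,f,box=None,s=1):
    if box: im=im[box[1]:box[3],box[0]:box[2]]
    cv2.imwrite('pics/'+f,cv2.resize(im[...,::-1],None,fx=s,fy=s,interpolation=cv2.INTER_CUBIC))
E
python3 - <<'E'
from h import *
a=grab('scene');b=grab('top')
save(a[0],'s.png',s=1.5);save(b[0],'t.png',s=1.5)
print(get_state()); print(a[2],b[2],b[3])
E
```

```text
{'time': 0.1, 'joint_positions': array([-1.22594107,  0.3217474 , -0.07012101,  1.45156319,  0.02258404,
        1.37078676, -0.0569324 ]), 'qd': array([-0.00056632, -0.00316518,  0.00065929, -0.00137714,  0.00149642,
        0.0017201 ,  0.00040896]), 'joint_torque': array([-2.06326563e-04, -4.92567480e+01, -4.05678246e-01, -3.13400495e+01,
       -6.40712189e-02,  3.94926360e-02,  7.39153302e-05]), 'position': array([0.21094981, 0.61429159, 0.221567  ]), 'tool_rot': array([-5.17106441e-01, -3.09852111e+00,  2.67575385e-03]), 'ft_force': array([-0.63578726,  0.22804513, -1.01046644]), 'torque': array([-0.04282039, -0.03851841, -0.01683045]), 'grip_width': 0.9964041513344194}
[[-0.04591096  0.78188506 -0.62172979  1.27353647]
 [ 0.99891918  0.04045475 -0.02288836  0.01630038]
 [ 0.00725586 -0.62210864 -0.7828973   0.93473263]
 [ 0.          0.          0.          1.        ]] [[ 0.01570682 -0.98367892  0.17924583  0.3606959 ]
 [-0.99977267 -0.01803593 -0.01137162 -0.00154496]
 [ 0.01441889 -0.17902647 -0.98373859  1.24614456]
 [ 0.          0.          0.          1.        ]] [[384.6531762    0.         255.45004459]
 [  0.         384.6531762  190.82577848]
 [  0.           0.           1.        ]]
```

View pics/t.png

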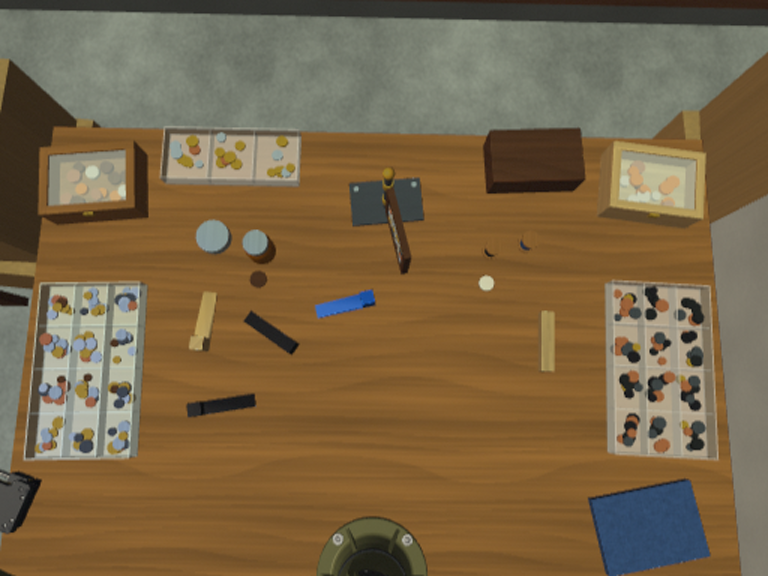

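View pics/s.png

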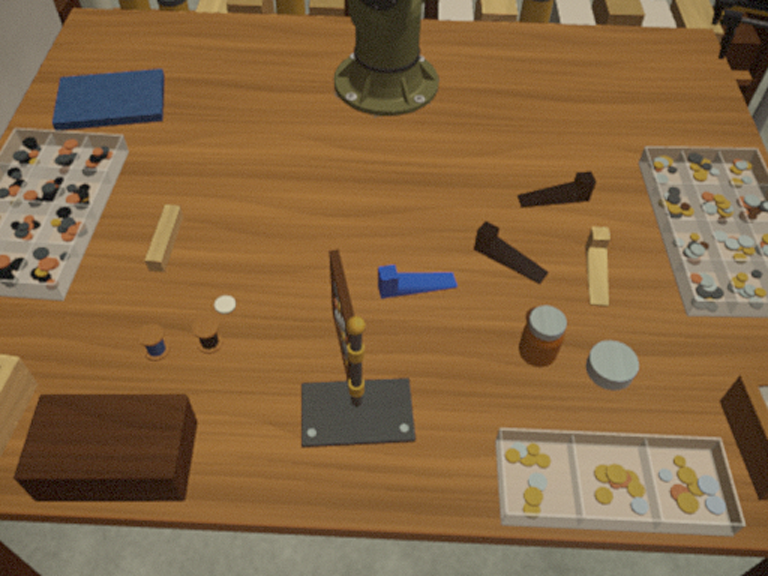

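Both views agree. Candidates in the top view: the plain wood wedge at (203,320), heel at (199,343); the wood bar at (547,340), no heel; black wedges at (271,332) and (221,405); a blue wedge at (345,303). I choose the plain wood one. The leaf's free edge is near (405,268).

Run:
```python
from h import *
for n in ('top','scene'):
    im,d,T,K=load(n); P=cloud(d,T,K); ok=d>0
    tab=ok&(abs(P[...,0]-.5)<.1)&(abs(P[...,1])<.4)&(abs(P[...,2])<.015)
    print(n,'table z',np.median(P[tab][:,2]))
    x,y,z=P[...,0],P[...,1],P[...,2]
    hsv=cv2.cvtColor(im,cv2.COLOR_RGB2HSV)
    # wedge
    if n=='top': box=np.zeros_like(ok);box[190:238,120:150]=1
    else: box=np.zeros_like(ok);box[148:206,385:412]=1
    print('z quant',[(np.round(np.median(x[box&ok&(abs(z-h)<.004)]),3),np.round(np.median(y[box&ok&(abs(z-h)<.004)]),3),(box&ok&(abs(z-h)<.004)).sum()) for h in (.01,.016,.022,.028,.036,.05)])
    w=box&ok&(z>.007)&(z<.06);Q=P[w];hl=Q[Q[:,2]>.044];sl=Q[(Q[:,2]<.03)]
    print('heel',len(hl),hl.mean(0),hl.min(0),hl.max(0))
    m=cv2.minAreaRect((Q[:,:2]*1000).astype(np.float32));print('rect',m)
    f=cv2.fitLine((sl[:,:2]*1000).astype(np.float32),cv2.DIST_HUBER,0,.01,.01).ravel();print('slope line',f,np.degrees(np.arctan2(f[1],f[0])))
    # leaf
    L=ok&(z>.03)&(z<.175)&(x>.55)&(x<.90)&(abs(y)<.12);Q=P[L]
    print('leaf',len(Q),Q.min(0),Q.max(0))
    tp=Q[(Q[:,2]>.155)&(Q[:,2]<.172)]
    f=cv2.fitLine((tp[:,:2]*1000).astype(np.float32),cv2.DIST_HUBER,0,.01,.01).ravel();print('top edge',len(tp),f,np.degrees(np.arctan2(f[1],f[0])),tp.min(0),tp.max(0),tp[tp[:,0].argmin()])
    print('obst')
    for nm,lo,hi in (('blue',(105,120,40),(130,255,255)),):
        b=ok&(cv2.inRange(hsv,lo,hi)>0)&(x>.45)&(x<.75)&(abs(y)<.2)&(z<.06); print(nm,P[b].min(0),P[b].max(0))
im,_,_,_=load('top');a=im[185:245,115:205]
b=im[100:185,225:290]
a=cv2.resize(a,(540,360),interpolation=2);b=cv2.resize(b,(275,360),interpolation=2)
save(np.hstack([a,b[:,:260]]),'c.png')
```

```text
top table z 0.0010048918546932128
z quant [(np.float64(0.542), np.float64(0.36), np.int64(118)), (np.float64(0.52), np.float64(0.361), np.int64(118)), (np.float64(0.495), np.float64(0.365), np.int64(111)), (np.float64(0.479), np.float64(0.365), np.int64(55)), (np.float64(0.453), np.float64(0.356), np.int64(9)), (np.float64(0.455), np.float64(0.37), np.int64(80))]
heel 88 [0.45485497 0.36868233 0.05015657] [0.44208632 0.35444213 0.04418068] [0.46987991 0.38363879 0.05427489]
rect ((513.0327758789062, 367.9866943359375), (145.74124145507812, 58.13706588745117), 12.04753589630127)
slope line [9.9806207e-01 6.2226277e-02 5.0879095e+02 3.6198267e+02] 3.5676074
leaf 583 [ 0.55064467 -0.06634137  0.03011894] [0.77381897 0.0367566  0.17393763]
top edge 277 [ 9.6731639e-01  2.5357255e-01  6.8863690e+02 -4.0123810e+01] 14.689017 [ 0.61390493 -0.06377508  0.1550433 ] [ 0.77381897 -0.00943358  0.17194779] [ 0.61390493 -0.05519638  0.16389559]
obst
blue [0.51739079 0.00443452 0.00237515] [0.56846094 0.13051953 0.05642391]
scene table z -3.265668125845833e-05
z quant [(np.float64(0.547), np.float6
[... 258 characters left out ...]
459), np.float64(0.37), np.int64(107))]
heel 115 [0.45919389 0.36974306 0.04939237] [0.44197879 0.35521291 0.04406525] [0.47362222 0.38391018 0.05363724]
rect ((507.1846923828125, 366.53277587890625), (30.27267837524414, 131.4245147705078), 86.64326477050781)
slope line [9.9914962e-01 4.1230932e-02 5.1278729e+02 3.6408914e+02] 2.3630283
leaf 1182 [ 0.55007963 -0.06552579  0.03001554] [0.78283995 0.03562733 0.17474256]
top edge 422 [ 9.7078204e-01  2.3996297e-01  6.9140247e+02 -4.0208935e+01] 13.884354 [ 0.61665203 -0.06348156  0.15504835] [ 0.78283995 -0.00891585  0.17180417] [ 0.61665203 -0.05731847  0.16589467]
obst
blue [0.51944859 0.00581175 0.00204021] [0.57646731 0.12991033 0.05353968]
```

View pics/c.png

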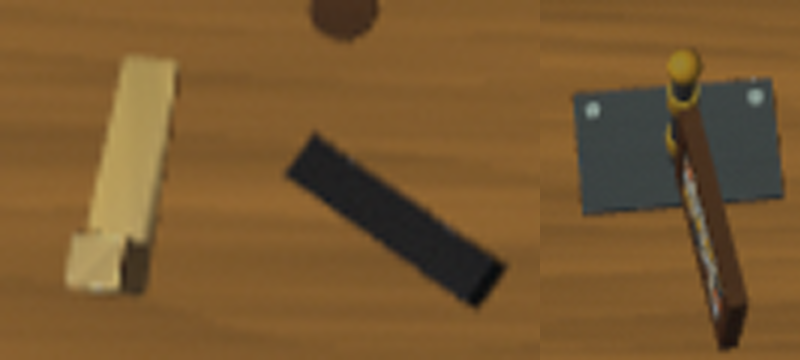

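The crop shows the plain wood wedge: heel at the bottom-left block (95,262), toe at (150,62). The neighbour at (395,220) is black. The leaf's free end is at about (730,325), its hinge at (683,90). I move over the wedge.

```bash
python3 -m jog '[[[1,0,0,0,-0.9],[1,0,0,0,-0.9],[1,0,0,0,-0.9],[1,-0.957,-0.787,0,0],[1,-0.957,-0.787,0,0],[1,-0.957,-0.787,0,0],[1,-0.957,-0.787,0,0],[1,-0.957,-0.787,0,0],[1,-0.957,-0.787,0,0],[1,-0.957,-0.787,0,0]]]' 20
python3 - <<'E'
from h import *
print(eyes.camera_params('wrist')['mount'])
s=get_state();print(s['position'],s['tool_rot'])
im,d,T,K=grab('wrist');save(im,'w1.png',s=1.5)
E
```

```text
time: 1.35
position: [0.4577, 0.3685, 0.2222]
tool_rot: [-0.149, -3.138, 0.0]
ft_force: [0.4, 0.7, -0.1]
grip_width: 0.998
[[-5.90955284e-04 -9.66653678e-01 -2.56086543e-01  6.87421382e-02]
 [ 9.99999432e-01 -3.44215141e-04 -1.00832365e-03  3.70724789e-04]
 [ 8.86550897e-04 -2.56086994e-01  9.66653333e-01 -1.62418640e-01]
 [ 0.00000000e+00  0.00000000e+00  0.00000000e+00  1.00000000e+00]]
[0.45774504 0.36853337 0.22219186] [-1.49281449e-01 -3.13770256e+00  4.39115766e-04]
```

View pics/w1.png

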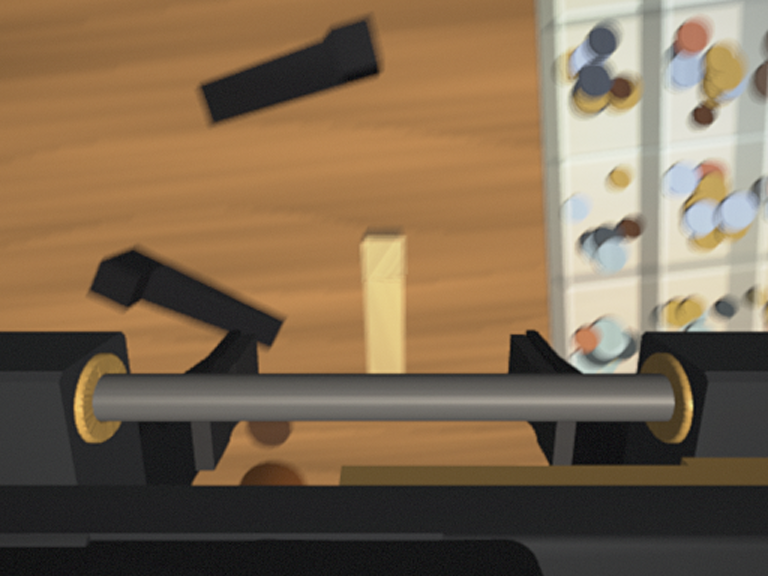

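The wood wedge stands upright in the wrist view, heel at (384,258), aligned with the tool; black look-alikes at (335,55) and (190,300) and the tray at x>540 are clear of the fingers. I measure it closely.

Run:
```python
from h import *
im,d,T,K=load('wrist');P=cloud(d,T,K);ok=np.zeros(d.shape,bool);ok[145:250,225:285]=1;ok&=d>0
hs=cv2.cvtColor(im,cv2.COLOR_RGB2HSV)
Q=P[ok];h=Q[(Q[:,2]>.045)&(Q[:,2]<.056)];print('heel',len(h),h.mean(0),h.min(0),h.max(0),cv2.minAreaRect((h[:,:2]*1000).astype(np.float32)))
s=Q[(Q[:,2]>.012)&(Q[:,2]<.028)];f=cv2.fitLine((s[:,:2]*1000).astype(np.float32),2,0,.01,.01).ravel();print('slope',f,np.degrees(np.arctan2(f[1],f[0])),s.min(0),s.max(0))
for n in('top','scene'):
  im,d,T,K=load(n);P=cloud(d,T,K);Q=P[d>0]
  L=Q[(Q[:,0]>.6)&(Q[:,0]<.79)&(abs(Q[:,1]+.035)<.05)&(Q[:,2]>.161)&(Q[:,2]<.17)]
  b=L[L[:,0]<.745]
  f=cv2.fitLine((b[:,:2]*1000).astype(np.float32),2,0,.01,.01).ravel();print(n,len(b),f,np.degrees(np.arctan2(f[1],f[0])),L.min(0),L.max(0))
  p=Q[(Q[:,0]>.73)&(Q[:,0]<.82)&(abs(Q[:,1]+.02)<.03)&(Q[:,2]>.174)];print('post',len(p),p.mean(0) if len(p) else'')
```

```text
heel 770 [0.45605463 0.37123708 0.05032107] [0.44173057 0.35673577 0.04550906] [0.47155057 0.38584236 0.05259659] ((456.5078125, 371.0362243652344), (27.74054718017578, 28.140172958374023), 85.0047836303711)
slope [ 9.9686450e-01 -7.9127610e-02  5.0757303e+02  3.6728632e+02] -4.5384226 [0.44203892 0.35121377 0.01201837] [0.55341731 0.38598958 0.02796068]
top 203 [ 9.6820289e-01  2.5016624e-01  6.7936298e+02 -4.2821346e+01] 14.4873495 [ 0.61390493 -0.06377508  0.1613519 ] [ 0.76909221 -0.01234807  0.1699672 ]
post 65 [ 0.76685628 -0.01915948  0.2090182 ]
scene 331 [ 9.6928483e-01  2.4594086e-01  6.7660089e+02 -4.3377144e+01] 14.237443 [ 0.61665203 -0.06348156  0.16107516] [ 0.77871412 -0.01100528  0.16968964]
post 188 [ 0.77522238 -0.01837736  0.20328669]
```

```bash
python3 -m jog '[[[1,0.036,0.06,0.9,0],[1,0,0,0.9,0],[1,0,0,0.9,0],[1,0,0,0.9,0],[1,0,0,0.9,0],[1,0,0,0.8,0],[1,0,0,0,0],[0,0,0,0,0],[0,0,0,0,0],[0,0,0,0,0]]]' 50
python3 -m jog '[[[0,0,0,0,0],[0,0,0,0,0],[0,0,0,-0.25,0],[0,0,0,0,0]]]' 50
```

```text
time: 2.65
position: [0.4565, 0.3731, 0.0119]
tool_rot: [0.149, 3.136, 0.003]
ft_force: [0.3, -0.2, -0.5]
grip_width: 0.746
time: 3.15
position: [0.4565, 0.3731, 0.0221]
tool_rot: [0.15, 3.137, 0.002]
ft_force: [-1.0, -0.7, 4.8]
grip_width: 0.314
```

```bash
python3 -m jog '[[[0,0,0,-0.5,0],[0,0,0,-0.5,0],[0,0,0,0,0],[0,0,0,0,0]]]' 50
cat > chk.py <<'E'
from h import *
s=get_state();W=R.from_rotvec(s['tool_rot']).as_matrix();p=s['position'];ey=W[:,1];hd=-W[:,0]
print(s['time'],p,'heading',np.degrees(np.arctan2(hd[1],hd[0])),'F',s['ft_force'],s['grip_width']*87)
im,d,T,K=grab('wrist');P=cloud(d,T,K)
hs=cv2.cvtColor(im,cv2.COLOR_RGB2HSV)
Q=(P-p)@W; m=(d>0)&(abs(Q[...,1])<.03)&(Q[...,0]>-.12)&(Q[...,0]<.03)&(P[...,2]>.006)&(P[...,2]<p[2]+.06)
for lo,hi in((-.02,.02),):
    h=m&(abs(Q[...,0])<.03)&(Q[...,2]<-.02);a=Q[h];print('heel tool-frame',len(a),a.mean(0),a.min(0),a.max(0),'top z',np.median(P[h][:,2]) if len(a) else '')
E
python3 - <<'E'
exec(open('chk.py').read())
save(im,'w2.png',s=1.2)
im,d,T,K=grab('scene');save(im,'s2.png',(300,100,470,230),4)
E
```

```text
time: 3.65
position: [0.4553, 0.3721, 0.0597]
tool_rot: [-0.149, -3.137, 0.001]
ft_force: [-0.4, -0.7, -1.7]
grip_width: 0.317
3.65 [0.45525569 0.37209366 0.05973227] heading -5.451518585042957 F [-0.38022962 -0.73018781 -1.67295398] 27.575000628584956
heel tool-frame 3800 [ 0.00305053  0.00032976 -0.03469115] [-0.0141901  -0.02461979 -0.0599832 ] [ 0.01440133  0.02559081 -0.02002144] top z 0.0882750044941479
```

View pics/s2.png

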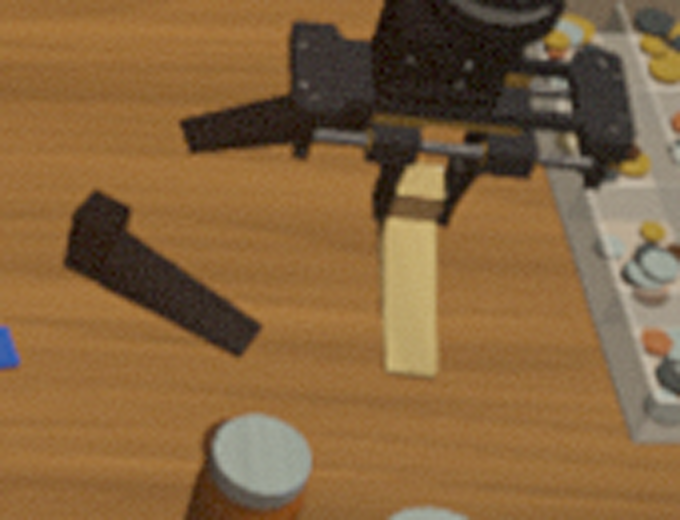

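The wedge hangs in the fingers (crop: heel between pads at (420,205), toe at (410,370)), jaws 27.6 mm. Next, its height and tilt in the hand.

```bash
cat > inhand.py <<'E'
from h import *
s=get_state();W=R.from_rotvec(s['tool_rot']).as_matrix();p=s['position']
for n in('scene','wrist'):
    im,d,T,K=load(n);Q=(cloud(d,T,K)-p)@W;Q=Q[d>0]
    Q=Q[(abs(Q[:,1])<.018)]
    h=Q[(abs(Q[:,0])<.011)&(Q[:,2]<-.015)&(Q[:,2]>-.055)];
    if len(h): print(n,'heel z hist',np.histogram(h[:,2],np.arange(-.056,-.014,.004)),np.median(h[h[:,2]>-.05][:,2]),'y',np.percentile(h[:,1],[2,98]))
    l=Q[(Q[:,0]<-.022)&(Q[:,0]>-.108)&(abs(Q[:,1])<.01)&(Q[:,2]<.03)&(Q[:,2]>-.03)]
    if len(l)>20: 
        c=np.polyfit(-l[:,0],-l[:,2],1);print(n,'slope',len(l),'deg',np.degrees(np.arctan(c[0])),'expect',-np.degrees(np.arctan(.22)),'h at heel front minus tcp',np.polyval(c,.014),'toe',np.polyval(c,.114))
    t=Q[(Q[:,0]<-.02)&(Q[:,2]<.012)&(Q[:,2]>-.03)&(Q[:,0]>-.14)];
    if len(t)>9:
        f=cv2.fitLine((t[:,:2]*1000).astype(np.float32),2,0,.01,.01).ravel();print('yaw in tool',np.degrees(np.arctan(f[1]/f[0])),'toe x',np.percentile(t[:,0],1),'y mean',t[:,1].mean())
E
python3 inhand.py
```

```text
scene heel z hist (array([ 0,  4,  6,  6,  6,  4, 34, 35,  8,  2]), array([-0.056, -0.052, -0.048, -0.044, -0.04 , -0.036, -0.032, -0.028,
       -0.024, -0.02 , -0.016])) -0.028347992230496763 y [-0.01683726  0.01717611]
scene slope 271 deg -12.597636284790946 expect -12.407418527400745 h at heel front minus tcp 0.005621691373120434 toe -0.016726625370324006
yaw in tool -0.07590525 toe x -0.10262931431845208 y mean -0.0018287029122773576
wrist heel z hist (array([ 23, 696,  64,  44,  26,   5, 806, 198,  53,  40]), array([-0.056, -0.052, -0.048, -0.044, -0.04 , -0.036, -0.032, -0.028,
       -0.024, -0.02 , -0.016])) -0.02893643047851155 y [-0.01785815  0.01765401]
wrist slope 725 deg -13.164704352288656 expect -12.407418527400745 h at heel front minus tcp 0.007045966132641699 toe -0.016343840049435142
yaw in tool 89.954094 toe x -0.043728306697382306 y mean 0.0003929465556690151
```

Heel top is 28.5 mm above the TCP, so the underside is about 22 mm below it, level and in line. Leaf: heading 14.35°, free corner ≈ (0.617, −0.0586), hinge checks at (0.772, −0.019) against the post at (0.771, −0.019). I go to a spot short of the leaf.

```bash
python3 -m jog '[[[0,0,0,-0.9,-0.99],[0,0,0,-0.9,-0.99],[0,0,0,0,-0.99],[0,0,0,0,-0.99],[0,0.2085,-0.953,0,0],[0,0.2085,-0.953,0,0],[0,0.2085,-0.953,0,0],[0,0.2085,-0.953,0,0],[0,0.2085,-0.953,0,0],[0,0.2085,-0.953,0,0]]]' 60
python3 -m jog '[[[0,0.2085,-0.953,0,0],[0,0.2085,-0.953,0,0],[0,0.2085,-0.953,0,0],[0,0.2085,-0.953,0,0],[0,0.2085,-0.953,0,0],[0,0.2085,-0.953,0,0],[0,0,0,0,0],[0,0,0,0,0]]]'
python3 - <<'E'
from h import *
im,d,T,K=grab('scene');save(im,'s3.png',(170,70,370,290),2.7);grab('wrist');grab('top')
E
python3 inhand.py
python3 - <<'E'
from h import *
s=get_state();W=R.from_rotvec(s['tool_rot']).as_matrix();print(s['position'],np.degrees(np.arctan2(-W[1,0],-W[0,0])))
for n in('top','scene'):
  im,d,T,K=load(n);P=cloud(d,T,K);Q=P[d>0]
  L=Q[(Q[:,0]>.6)&(Q[:,0]<.745)&(abs(Q[:,1]+.035)<.05)&(Q[:,2]>.161)&(Q[:,2]<.17)]
  if len(L)>9:
    f=cv2.fitLine((L[:,:2]*1000).astype(np.float32),2,0,.01,.01).ravel();print(n,len(L),f,np.degrees(np.arctan2(f[1],f[0])),L.min(0),L.max(0))
E
```

```text
time: 5.0
position: [0.4634, 0.137, 0.1318]
tool_rot: [0.392, -3.116, 0.001]
ft_force: [1.3, -0.7, -1.7]
grip_width: 0.315
time: 6.0
position: [0.4717, -0.0948, 0.1319]
tool_rot: [0.392, -3.116, -0.001]
ft_force: [-0.1, 0.8, -1.2]
grip_width: 0.318
scene heel z hist (array([ 0, 11,  6,  6,  7,  4, 34, 55,  7,  3]), array([-0.056, -0.052, -0.048, -0.044, -0.04 , -0.036, -0.032, -0.028,
       -0.024, -0.02 , -0.016])) -0.028026932657402553 y [-0.0174911   0.01761199]
scene slope 285 deg -12.187042948334422 expect -12.407418527400745 h at heel front minus tcp 0.0050561484444430985 toe -0.016540946562370012
yaw in tool -0.36638644 toe x -0.09888659305317393 y mean -0.001388490684351794
wrist heel z hist (array([  0, 677,  70,  53,  35,   1, 524, 486,  58,  47]), array([-0.056, -0.052, -0.048, -0.044, -0.04 , -0.036, -0.032, -0.028,
       -0.024, -0.02 , -0.016])) -0.028615466926844257 y [-0.01764522  0.01765422]
wrist slope 729 deg -13.264533279338393 expect -12.407418527400745 h at heel front minus tcp 0.006404453369011524 toe -0.017169194332229194
yaw in tool 89.7502 toe x -0.043217296771798204 y mean -0.00022811656520398124
[ 0.47207645 -0.09412922  0.13225254] 14.475633601012143
top 212 [ 9.6822810e-01  2.5006860e-01  6.7889813e+02 -4.2989372e+01] 14.481571 [ 0.61371928 -0.06375964  0.16126415] [ 0.74448557 -0.02156587  0.16979372]
scene 335 [ 9.6981502e-01  2.4384189e-01  6.7679755e+02 -4.3317623e+01] 14.113403 [ 0.61378007 -0.06391682  0.16111364] [ 0.73623016 -0.02323258  0.16934793]
```

View pics/s3.png

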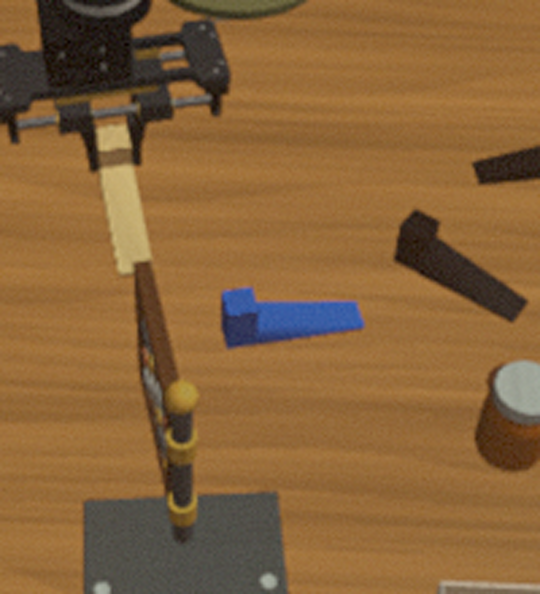

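Held wedge at (120,200) in this crop points in line with the leaf (145,265)-(180,390), blue look-alike well to the side. Leaf unmoved. Lower it to the table.

```bash
python3 -m jog '[[[0,0,-0.02,0.85,0],[0,0,0,0.85,0],[0,0,0,0.85,0],[0,0,0,0.1,0],[0,0,0,0,0]]]'
python3 -m jog '[[[0,0,0,0.07,0],[0,0,0,0,0]]]'
```

```text
time: 6.78
position: [0.4729, -0.0959, 0.0272]
tool_rot: [-0.394, 3.116, -0.0]
ft_force: [0.1, -0.1, -0.8]
grip_width: 0.317
time: 7.02
position: [0.4731, -0.0962, 0.0246]
tool_rot: [-0.392, 3.115, 0.0]
ft_force: [0.2, 0.3, -1.0]
grip_width: 0.319
```

```bash
python3 -m jog '[[[0,0,0,0.05,0],[0,0,0,0,0]]]'; python3 -m jog '[[[0,0,0,0.025,0],[0,0,0,0,0]]]'
```

```text
time: 7.28
position: [0.4728, -0.0963, 0.0221]
tool_rot: [-0.392, 3.116, -0.0]
ft_force: [0.4, 1.0, 0.6]
grip_width: 0.316
time: 7.52
position: [0.4728, -0.0963, 0.0221]
tool_rot: [-0.392, 3.116, 0.001]
ft_force: [-3.6, 0.3, 11.0]
grip_width: 0.316
```

On the table (11 N at z 0.022). Ease off slightly and slide in.

```bash
python3 -m jog '[[[0,0,0,-0.018,0],[0,-0.35,0,0,0],[0,-0.35,0,0,0],[0,-0.35,0,0,0],[0,-0.35,0,0,0],[0,-0.25,0,0,0],[0,-0.1,0,0,0],[0,0,0,0,0]]]'
python3 - <<'E'
from h import *
im,d,T,K=grab('scene');save(im,'s4.png',(190,110,330,270),3.7)
im,d,T,K=grab('top');P=cloud(d,T,K);Q=P[d>0]
L=Q[(Q[:,0]>.6)&(Q[:,0]<.745)&(abs(Q[:,1]+.035)<.05)&(Q[:,2]>.161)&(Q[:,2]<.17)]
f=cv2.fitLine((L[:,:2]*1000).astype(np.float32),2,0,.01,.01).ravel();print(np.degrees(np.arctan2(f[1],f[0])))
s=get_state();p=s['position'];u=np.array([.969,.248]);r=np.array([.617,-.0586])-p[:2];print('short',r@u,'lat',r@[-u[1],u[0]],s['ft_force'])
E
```

```text
time: 8.52
position: [0.5394, -0.0799, 0.0221]
tool_rot: [0.391, -3.115, 0.0]
ft_force: [-5.5, -1.4, 9.4]
grip_width: 0.316
13.729306
short 0.08050957372391924 lat 0.0014093296027815443 [-5.36176172 -1.78973784  8.02579027]
```

View pics/s4.png

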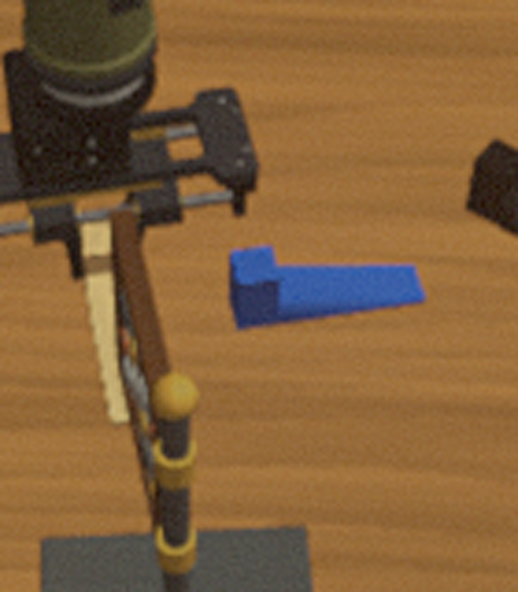

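```bash
cat > leaf.py <<'E'
from h import *
for n in('top','scene'):
  im,d,T,K=grab(n);P=cloud(d,T,K);Q=P[d>0]
  L=Q[(Q[:,0]>.6)&(Q[:,0]<.745)&(abs(Q[:,1]+.035)<.05)&(Q[:,2]>.161)&(Q[:,2]<.17)]
  L=L[abs(L[:,1]-(-.0431+(L[:,0]-.678)*.2555))<.012]
  f=cv2.fitLine((L[:,:2]*1000).astype(np.float32),2,0,.01,.01).ravel();print(n,len(L),np.degrees(np.arctan2(f[1],f[0])),'y at .65',f[3]+(650-f[2])*f[1]/f[0],'ref -50.3',L.min(0),L.max(0))
s=get_state();p=s['position'];u=np.array([.969,.248]);r=np.array([.617,-.0586])-p[:2];print('short',r@u,'lat',r@[-u[1],u[0]],'z',p[2],'F along',s['ft_force'][:2]@u,s['ft_force'],s['grip_width']*87)
E
python3 leaf.py
```

```text
top 173 13.79037 y at .65 -49.60448 ref -50.3 [ 0.63074321 -0.05767171  0.16116908] [ 0.74479    -0.02151342  0.16987736]
scene 334 14.116289 y at .65 -50.085037 ref -50.3 [ 0.61407896 -0.06400603  0.1611375 ] [ 0.73980336 -0.02325404  0.16976158]
short 0.08049001733268817 lat 0.0013733846760754995 z 0.02210340260583365 F along -5.737329441386493 [-5.51026358 -1.60437111  9.2671332 ] 27.824151023298505
```

The scene view shows the leaf unmoved (14.12°, as before; the top view is partly occluded). Continue to contact in small steps.

```bash
python3 -m jog '[[[0,-0.1,0.025,0,0],[0,-0.1,0,0,0],[0,-0.05,0,0,0],[0,0,0,0,0]]]'; python3 -m jog '[[[0,-0.05,0,0,0],[0,0,0,0,0]]]';python3 leaf.py
```

```text
time: 9.22
position: [0.5484, -0.0767, 0.0221]
tool_rot: [0.391, -3.114, 0.0]
ft_force: [-5.5, -0.9, 9.9]
grip_width: 0.316
time: 9.48
position: [0.5501, -0.0763, 0.0221]
tool_rot: [0.39, -3.114, 0.0]
ft_force: [-6.6, -1.5, 9.8]
grip_width: 0.32
top 142 14.087488 y at .65 -49.909824 ref -50.3 [ 0.65236673 -0.0516904   0.16111436] [ 0.7444756  -0.02146737  0.16999474]
scene 333 14.207343 y at .65 -50.13698 ref -50.3 [ 0.61515873 -0.06378091  0.16112257] [ 0.73672563 -0.02330619  0.16986775]
short 0.06916857222967147 lat 0.0005271541607036358 z 0.022092410879229876 F along -6.9573369840203245 [-6.62674097 -2.16139107 10.10105293] 27.305701165768905
```

```bash
python3 -m jog '[[[0,-0.04,0,0,0],[0,0,0,0,0]]]'; python3 -m jog '[[[0,-0.04,0,0,0],[0,0,0,0,0]]]';python3 leaf.py
```

```text
time: 9.82
position: [0.5504, -0.0762, 0.0221]
tool_rot: [0.389, -3.112, -0.0]
ft_force: [-9.8, -1.0, 13.1]
grip_width: 0.315
time: 10.07
position: [0.5507, -0.0762, 0.0221]
tool_rot: [0.389, -3.109, -0.001]
ft_force: [-14.2, -2.5, 17.4]
grip_width: 0.314
top 143 13.56674 y at .65 -49.237793 ref -50.3 [ 0.64977637 -0.05164667  0.16175362] [ 0.74471183 -0.01869366  0.16995389]
scene 329 14.255617 y at .65 -50.096184 ref -50.3 [ 0.61622369 -0.06352665  0.1613289 ] [ 0.73828125 -0.02332485  0.16929114]
short 0.06860568775776649 lat 0.0005811707892677538 z 0.02209077368340428 F along -14.308007176473849 [-14.09690095  -2.61334739  17.07241063] 27.21483370853103
```

```bash
python3 -m jog '[[[0,-0.04,0,0,0],[0,0,0,0,0]]]'; python3 -m jog '[[[0,-0.04,0,0,0],[0,0,0,0,0]]]';python3 leaf.py
```

```text
time: 10.42
position: [0.5508, -0.0762, 0.0221]
tool_rot: [0.388, -3.106, -0.001]
ft_force: [-18.2, -3.7, 20.2]
grip_width: 0.319
time: 10.68
position: [0.5511, -0.0762, 0.022]
tool_rot: [0.387, -3.104, -0.002]
ft_force: [-21.8, -2.7, 25.1]
grip_width: 0.312
top 138 13.618498 y at .65 -49.27012 ref -50.3 [ 0.65148289 -0.05155721  0.16234186] [ 0.74498892 -0.02156992  0.16998416]
scene 329 14.264084 y at .65 -50.163662 ref -50.3 [ 0.61461901 -0.06331416  0.16131544] [ 0.73696247 -0.02323322  0.16940622]
short 0.06824393603079906 lat 0.0006586923017970017 z 0.02205466904756255 F along -22.214289894251547 [-22.1358432   -3.08329772  24.20213801] 27.585816324974353
```

Down-pressure is wasting push in table friction; ease it and push further.

```bash
python3 -m jog '[[[0,0,0,-0.035,0],[0,-0.03,0,0,0],[0,0,0,0,0]]]'; python3 -m jog '[[[0,-0.04,0,-0.01,0],[0,0,0,0,0]]]';python3 leaf.py
```

```text
time: 11.15
position: [0.5516, -0.076, 0.0221]
tool_rot: [0.387, -3.103, -0.001]
ft_force: [-18.6, -3.1, 15.8]
grip_width: 0.317
time: 11.4
position: [0.5516, -0.076, 0.0221]
tool_rot: [0.386, -3.1, -0.002]
ft_force: [-22.2, -3.9, 16.9]
grip_width: 0.321
top 135 13.547076 y at .65 -49.137 ref -50.3 [ 0.65249605 -0.05153322  0.16117661] [ 0.74422657 -0.02145444  0.169965  ]
scene 333 14.147402 y at .65 -50.147385 ref -50.3 [ 0.61625803 -0.06374067  0.16179098] [ 0.73817667 -0.02332685  0.16987687]
short 0.06765826457969705 lat 0.0006426149933344591 z 0.022073361099311736 F along -21.613646423279537 [-21.39667013  -3.54948819  16.90469701] 27.629216708256415
```

```bash
python3 -m jog '[[[0,-0.05,0,-0.012,0],[0,0,0,0,0]]]'; python3 -m jog '[[[0,-0.04,0,-0.01,0],[0,0,0,0,0],[0,0,0,0,0]]]';python3 leaf.py
```

```text
time: 11.75
position: [0.552, -0.0759, 0.022]
tool_rot: [0.385, -3.096, -0.002]
ft_force: [-24.9, -5.0, 17.8]
grip_width: 0.316
time: 12.12
position: [0.5522, -0.0759, 0.022]
tool_rot: [0.384, -3.094, -0.002]
ft_force: [-25.7, -5.6, 19.2]
grip_width: 0.318
top 130 13.72135 y at .65 -49.368565 ref -50.3 [ 0.65726273 -0.0487888   0.16116976] [ 0.74473662 -0.02148092  0.16993786]
scene 335 14.226724 y at .65 -50.241814 ref -50.3 [ 0.61595525 -0.06351247  0.16117315] [ 0.7376296  -0.02319588  0.16999181]
short 0.06712712089980918 lat 0.0006800482036344017 z 0.022021177073610274 F along -26.10745402950451 [-25.44476626  -5.85272387  17.53867426] 27.559382810035217
```

```bash
python3 -m jog '[[[0,-0.06,0,-0.014,0],[0,0,0,0,0],[0,0,0,0,0]]]'; python3 -m jog '[[[0,0.05,0,-0.005,0],[0,0.05,0,0,0],[0,0,0,0,0]]]';python3 leaf.py;  python3 inhand.py
```

```text
time: 12.6
position: [0.5526, -0.0758, 0.022]
tool_rot: [0.383, -3.09, -0.002]
ft_force: [-29.9, -6.0, 19.5]
grip_width: 0.319
time: 12.98
position: [0.5526, -0.0758, 0.0221]
tool_rot: [0.385, -3.098, -0.001]
ft_force: [-17.9, -5.5, 7.4]
grip_width: 0.317
top 130 13.661319 y at .65 -49.048172 ref -50.3 [ 0.65530862 -0.05153008  0.16102534] [ 0.74303826 -0.02152719  0.16981819]
scene 330 14.261619 y at .65 -50.223465 ref -50.3 [ 0.61487657 -0.06364313  0.16127306] [ 0.73779038 -0.02327126  0.16938877]
short 0.06665044311922412 lat 0.000663410912811678 z 0.022059449079234527 F along -19.715731945568315 [-18.97695869  -5.35104424   6.44082063] 27.276247852603387
scene heel z hist (array([ 0,  2,  1,  2,  0,  1, 18, 26,  2,  1]), array([-0.056, -0.052, -0.048, -0.044, -0.04 , -0.036, -0.032, -0.028,
       -0.024, -0.02 , -0.016])) -0.027859441424854012 y [-0.01616915  0.0016513 ]
scene slope 116 deg -0.795516353633166 expect -12.407418527400745 h at heel front minus tcp 0.002822458687962606 toe 0.0014339314994754303
yaw in tool -2.00088 toe x -0.13885926595327697 y mean -0.008209490461849238
```

Jammed: it didn't move back when the push was eased. Release, then check.

```bash
python3 -m jog '[[[0,0.05,0,0,0],[0.4,0,0,0,0],[0.5,0,0,0,0],[0.65,0,0,0,0],[0.65,0,0,0,0],[0.65,0,0,0,0]]]'; python3 leaf.py
python3 - <<'E'
from h import *
im,d,T,K=grab('scene');save(im,'s5.png',(190,110,330,270),3.7)
E
```

```text
time: 13.82
position: [0.5607, -0.0726, 0.025]
tool_rot: [-0.393, 3.117, 0.0]
ft_force: [-0.3, 0.5, 0.1]
grip_width: 0.639
top 125 13.628418 y at .65 -48.98321 ref -50.3 [ 0.66297437 -0.04885885  0.16201806] [ 0.74494478 -0.02149172  0.16994754]
scene 331 14.189844 y at .65 -50.154522 ref -50.3 [ 0.61529367 -0.06376425  0.16162393] [ 0.73749088 -0.02310753  0.16969945]
short 0.05813640489974733 lat -0.0004039036611359585 z 0.024995623398769096 F along 0.4552923232283864 [ 0.47614228 -0.02455461 -0.10086135] 56.27136844045083
```

View pics/s5.png

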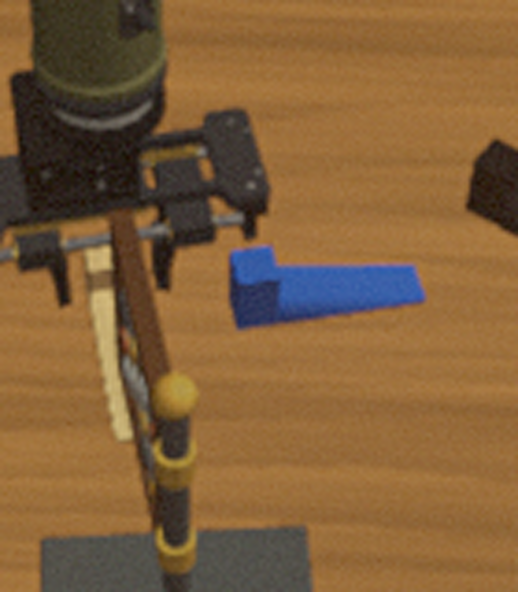

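Fingers are clear of the heel (98,265), and the leaf hasn't moved. Back a little and go straight up.

```bash
python3 -m jog '[[[0.65,0.2,0,0,0],[0.65,0,0,-0.5,0],[0.65,0,0,-0.9,0],[0.65,0,0,-0.9,0],[0.65,0,0,-0.9,0],[0.65,0,0,-0.9,0],[0.65,0.8,0,-0.5,0],[0.65,0.8,0,0,0],[0.65,0.8,0,0,0],[0.65,0,0,0,0]]]'; python3 leaf.py
python3 - <<'E'
from h import *
u=np.array([.969,.248]);e=np.array([.617,-.0586])
for n in('top','wrist','scene'):
    im,d,T,K=grab(n);P=cloud(d,T,K);q=(P[...,:2]-e);a=q@u;b=q@[-u[1],u[0]];m=(d>0)&(a>-.1)&(a<-.02)&(abs(b)<.03)
    h=P[m&(P[...,2]>.045)&(P[...,2]<.056)]
    if len(h)>5:print(n,'heel top',len(h),np.median(h[:,2]),'along',(h[:,:2].mean(0)-e)@u,'rect',cv2.minAreaRect((h[:,:2]*1000).astype(np.float32)))
    k=m&(a>-.05)&(a<-.01)&(abs(b)<.01)&(P[...,2]>.004)&(P[...,2]<.03)
    if k.sum()>9:c=np.polyfit(a[k],P[k][:,2],1);print('slope deg',np.degrees(np.arctan(c[0])),k.sum())
    if n=='wrist':save(im,'w5.png')
    if n=='scene':save(im,'s6.png',(190,110,330,270),3.7)
E
```

```text
time: 15.22
position: [0.4577, -0.0994, 0.209]
tool_rot: [-0.389, 3.117, 0.002]
ft_force: [-0.2, -0.9, 0.8]
grip_width: 0.652
top 210 14.349031 y at .65 -50.14826 ref -50.3 [ 0.61425297 -0.0636234   0.16117337] [ 0.74399501 -0.01869664  0.16971682]
scene 331 14.209731 y at .65 -50.139744 ref -50.3 [ 0.61367141 -0.06382567  0.16123743] [ 0.73881064 -0.02333526  0.16991307]
short 0.16223151105976566 lat -0.0004564365546537551 z 0.20910904993393029 F along -0.15938427325101828 [-0.3781556   0.83487299  0.07133367] 56.35248223531813
top heel top 72 0.05055056297331473 along -0.06726553951189945 rect ((551.86669921875, -77.06381225585938), (27.73077964782715, 27.429502487182617), 15.554615020751953)
slope deg -13.433892563790918 53
slope deg -13.17317402757677 114
scene heel top 66 0.049668139383859555 along -0.06550383418408191 rect ((555.2019653320312, -82.30164337158203), (29.364089965820312, 14.639458656311035), 4.6064863204956055)
slope deg -9.44355514007006 34
```

View pics/w5.png

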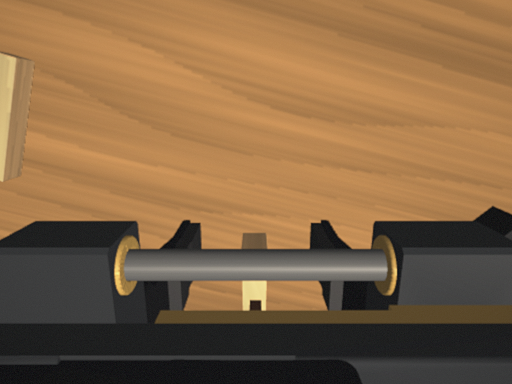

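The wedge lies in line under the leaf's corner (heel (254,260), leaf end (255,305)). It is flat (heel top 50 mm up), and the leaf is in its place. Hand in.

```bash
python3 -c "
from bench import job
print(job.close_job())"
```

```text
the job is handed in; nothing more can be done
None
```

I jammed the plain wood wedge under the leaf's free lower corner, pointing at the hinge post, then let go and backed the robot clear. The job was handed in at about 15 s of the 48 s allowed.

**Push:** I held the wedge by its heel and pushed until the wrist read about 30 N. About 19 N of that was downward, so table friction took part of it. The wedge went in about 2 mm past first contact and did not slip back when I eased off.

**Last checks:**
- **Wedge flat:** the heel's top is 50 mm above the table, and the slope reads about 13° (12.4° expected) in the top and wrist views. The scene view gave 9.4° from only 34 points, probably because the leaf partly hides the wedge.
- **Wedge in place:** the heel's centre is about 66–67 mm short of the leaf's corner.
- **Leaf not swung:** it stands at 14.2–14.35° against 14.2–14.5° at the start, and its position has shifted by 0.2 mm at most. The top view read about 0.8° off while the gripper hid part of the leaf, but agreed again once the gripper was clear.

**Other things to know:**
- The wedge slipped about 10 mm in the fingers as I lifted it, because the jaws were still closing. I measured its height in the hand and allowed for that.
- I did not pull on the wedge after letting go, so its firmness is judged from the push alone.

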